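Pack a spare printer roller in its clip-lid box

TASK

Pack the spare label-printer roller: lay it in the two notched saddles inside the box, letting it settle there before you let go (do not drop it), then set the lid gently on the box, fully home all round, with all four clips still open. Then snap the four clips down flat over the lid's rim in opposite-corner order (one, then the one diagonally across, then the other two) so that the lid beds down evenly, and leave the hand scanner, the tape and label rolls and the small carton where they are.

Things in the scene. Friction and masses are not known exactly. Their poses are not given: they have to be found in the camera images.
- box: grey plastic box, open on top, fixed to the bench: outside 220 (its x) x 150 (its y) x 75 mm high, walls and floor 5 mm, rim top at z = 75 mm. Origin at the centre of its underside, z up. Inside are two white saddles (see cradle). Four black clips are hinged outside its long sides (+y and -y), near the ends.
- cradle (a point): point in the box, 45 mm above its underside, where the roller's middle lies when seated along the box's x. The saddles are 10 mm thick, centred at x = +64 and -64 mm of here (118 mm between them, for the rubber; the bare shaft ends lie in them). Each has a V notch along x: 45 degree flanks, bottom 7 mm below this point, mouth 10 mm above it and 34 mm wide.
- lid: the box's loose grey lid, 0.25 kg, right way up: plate 220 (its x) x 150 (its y) x 6 mm, origin at the centre of the plate's underside, z up. Under the plate a rounded rib 8 mm deep, 204 x 137 mm outside, drops into the box's mouth (210 x 140 mm); the plate then rests on the rim, its origin 75 mm above the box's. Fits either way round. On top, 13 mm high ribs along x at y = +-50 mm, under whose beads the clips click.
- lid_handle (a point): middle of the black bridge handle on the lid: bar 100 mm along the lid's x, 16 mm wide (lid's y), 12 mm thick, its middle 32 mm above the plate's underside; a 20 mm gap below it down to the plate, legs only at the bar's two ends
- roller: spare label-printer roller, 0.14 kg, lying in the carton tray: black rubber cylinder 20 mm in diameter, 110 mm long, on a steel shaft 10 mm in diameter, 144 mm long (17 mm bare at each end). Origin at its middle on the axis, x along the shaft; it may roll, so its y and z point anywhere
- tray: low open carton tray, fixed, outside 190 (its x) x 120 (its y) x 16 mm high, walls and floor 4 mm, origin at the centre of its underside; the roller lies in it roughly along its x
- clip_a (a joint): black clip on the box's long side at +y, end at -x; the one diagonally across is clip_c. Angle: 0 = shut (flap flat on the fitted lid), 1.57 = flap upright, more = leaning outward, stop at 2.1. Stays where it is left; near 0.15 rad its springy lip rides over the lid's bead and clicks shut. About 10 N on the flap is enough: push the flap from outside inward over the rim, then down.
- clip_a_hinge (a point): point on clip_a's hinge axis (parallel to the box's x), middle of the clip: 70 mm along x from the box's middle, 8 mm outside the box's long wall, 2 mm below the rim. Shut, the flap is a plate 40 mm wide (box's x), 4 mm thick, from 2 mm outside to 30 mm inward of the axis, underside 8 mm and top 12 mm above the axis, joined to it by a short leg at its outer end
- clip_b (a joint): black clip on the box's long side at +y, end at +x; the one diagonally across is clip_d. Angle: 0 = shut (flap flat on the fitted lid), 1.57 = flap upright, more = leaning outward, stop at 2.1. Stays where it is left; near 0.15 rad its springy lip rides over the lid's bead and clicks shut. About 10 N on the flap is enough: push the flap from outside inward over the rim, then down.
- clip_b_hinge (a point): point on clip_b's hinge axis (parallel to the box's x), middle of the clip: 70 mm along x from the box's middle, 8 mm outside the box's long wall, 2 mm below the rim. Shut, the flap is a plate 40 mm wide (box's x), 4 mm thick, from 2 mm outside to 30 mm inward of the axis, underside 8 mm and top 12 mm above the axis, joined to it by a short leg at its outer end
- clip_c (a joint): black clip on the box's long side at -y, end at +x; the one diagonally across is clip_a. Angle: 0 = shut (flap flat on the fitted lid), 1.57 = flap upright, more = leaning outward, stop at 2.1. Stays where it is left; near 0.15 rad its springy lip rides over the lid's bead and clicks shut. About 10 N on the flap is enough: push the flap from outside inward over the rim, then down.
- clip_c_hinge (a point): point on clip_c's hinge axis (parallel to the box's x), middle of the clip: 70 mm along x from the box's middle, 8 mm outside the box's long wall, 2 mm below the rim. Shut, the flap is a plate 40 mm wide (box's x), 4 mm thick, from 2 mm outside to 30 mm inward of the axis, underside 8 mm and top 12 mm above the axis, joined to it by a short leg at its outer end
- clip_d (a joint): black clip on the box's long side at -y, end at -x; the one diagonally across is clip_b. Angle: 0 = shut (flap flat on the fitted lid), 1.57 = flap upright, more = leaning outward, stop at 2.1. Stays where it is left; near 0.15 rad its springy lip rides over the lid's bead and clicks shut. About 10 N on the flap is enough: push the flap from outside inward over the rim, then down.
- clip_d_hinge (a point): point on clip_d's hinge axis (parallel to the box's x), middle of the clip: 70 mm along x from the box's middle, 8 mm outside the box's long wall, 2 mm below the rim. Shut, the flap is a plate 40 mm wide (box's x), 4 mm thick, from 2 mm outside to 30 mm inward of the axis, underside 8 mm and top 12 mm above the axis, joined to it by a short leg at its outer end
- scanner: the hand scanner, black pistol-shaped bar-code reader lying on its side, about 150 x 130 x 46 mm; a bystander, not to be moved; origin at the centre of its underside
- tape_roll: the tape roll of packing tape lying flat, 120 mm in diameter, 48 mm high; a bystander, not to be moved; origin at the centre of its underside
- label_roll: the label roll, white paper, standing on end, 100 mm in diameter, 100 mm high; a bystander, not to be moved; origin at the centre of its underside
- carton_small: the small carton, brown, 120 x 90 x 70 mm; a bystander, not to be moved; origin at the centre of its underside
Not all that is in view belongs to the job. Of the things that look like the roller, the largest one is meant.

How it is judged:
By the outcome, as a careful person would: the job done as asked, in the order asked, and still so for the second after the job is handed in, with the robot touching nothing.
It also fails if it takes over 72 s, if anything falls off the work surface, if the arm or the gripper's body presses on something with over 40 N, if the wrist force passes 120 N, or if a joint passes its speed limit or range.

ROBOT

A 6-joint arm with a two-finger parallel gripper is mounted at the origin on the work surface. World frame = base frame: x ahead of the robot, y to its left, z up, the work surface at z = 0. Lengths are in m, angles in rad, forces in N, time in s.
With the tool pointing down it reaches from about 0.25 to 0.775 m from the base axis. Payload 4 kg.
Tool frame: the origin (TCP) lies midway between the tips of the shut fingers; the grasp point (between the pads) lies 19 mm behind it; z points along the fingers, y is the line along which they close (so a half turn about z gives the same grasp; the last joint's range is limited). The gripper opens to 85 mm and grips with 20 to 120 N. Pads are 22 mm wide; open, the fingers measure 114 mm over their backs; the gripper's body (76 mm by 85 mm) begins 54 mm behind the grasp point. The pads swing forward as they close: fully open they stand 13 mm farther back than shut.
Start: joints at [-1.344, 0.087, 1.371, -0, 1.684, -0.103], TCP at [0.178, -0.52, 0.231] pointing down, gripper open.
Joint ranges: [-3.1, 3.1], [-0.76, 2.03], [0.27, 2.55], [-1.08, 4.22], [0.17, 2.65], [-2.57, 2.57]. Speed limits (rad/s): [2.79, 2.79, 3.14, 3.14, 3.14, 3.14].

INTERFACE

Orientations are given as a rotation vector (axis times angle).
In Python, from cell import manip gives the robot as it stands. The module is installed in compiled form; this text tells all that it offers.
- The arm moves only by the tool move_arm, never from a script. Its argument "steps" is a list that holds one entry, the list of rows, each a list of 7 numbers: the turn, a rotation vector about the tool's x, y, z scaled (see below), then the shift along the tool's x, y, z scaled (see below), then the gripper command: -1 is shut, 1 is fully open, values between are in proportion. In form: [[[ax, ay, az, dx, dy, dz, fingers], ...]]. A call has 1 to 10 rows; each row is the pose to reach, as a shift and turn from the pose commanded when the call began, along the tool's axes at that moment; what a row does not reach only later rows make up. The controller multiplies each number of a shift by 60 cm and each number of a turn by 120 degrees. A row lasts 1/8 s, in which the tool goes at most 62.5 mm and 10.7 degrees, less where a joint would pass 70% of its speed; a pose out of reach is approached as far as the arm can. A call with a number of a shift or a turn outside -1 to 1 is refused whole. A call with a gripper value outside its range is refused whole. The fingers move at their own pace and stop on an object; the grip force is fixed at half the most. Time passes only in rows, so rows that repeat a pose let the fingers close. It gives the time, the measured TCP pose, the force, the opening and the grip force at its end, in the units of the state.
- manip.read_state(): the state, without advancing time (a new reading comes with each control period).
- manip.read_camera(name): name is "scene" or "top" or "wrist"; returns the picture (384x512x3 uint8, red, green, blue); there is no depth.
- manip.get_calibration(name): a dict with "fx", "fy", "cx", "cy" (pixels), "world_to_cam" (4x4, takes a point from world to camera coordinates); the wrist camera has in their place "T_tool_cam" (4x4, takes a point from camera to tool coordinates, whose origin is the TCP and whose axes are the flange's). Camera axes: x right, y up, looking along -z (the intrinsics and any distortion apply to the point x, -y, -z); pixel columns grow to the right and rows downward; lengths in m; the calibration is good to about 2 mm. A picture is of the moment at which its call begins: read the wrist's pose just before it. get_calibration takes no time and is no camera call.
- manip.job_done(): hands the job in; it is judged then, once.
The state is a dict: "clock": time; "joint_pos": joint angles; "dq": joint speeds; "tau": joint torques, N m; "ee_pos": TCP position; "tcp_rot": TCP orientation; "ft_force": force on the tool from outside, world axes, zero at the start; "wrist_torque": the same for the moment, N m; "gripper_width": opening from 0.0 (shut) to 1.0 (fully open); "finger_force": force on a finger pad.
Only numpy, scipy, OpenCV 4.12 (cv2) and the standard library are available. Lean on these libraries where they do the work, as an engineer would, in place of code of your own. Each camera call takes 0.05 s, during which the arm holds its last target. There are 200 camera calls.

## Working session

There is one attempt and no reset: what is moved stays moved. The work goes in short steps, Python scripts to look and compute and a tool call to move; the robot and the scene stay as the last step left them, time stands still between calls to the robot, and variables do not carry over. Pictures are saved under pics/ and viewed, at most 10 in all, crops included, and the job is handed in when it is done.

Besides the shell and the picture viewer there is one more tool, called by a JSON object that holds its "op" and its "data". move_arm: Moves the arm, as the interface text tells. Its arguments: {"type":"object","properties":{"steps":{"type":"array","items":{"type":"array","items":{"type":"array","items":{"type":"number"}}}}},"required":["steps"]}

```bash
mkdir -p pics
cat > h.py <<'E'
import numpy as np, cv2
from cell import manip
from scipy.spatial.transform import Rotation as R
def grab(n,f=None):
    s=manip.read_state(); im=manip.read_camera(n)
    if f: cv2.imwrite('pics/'+f,im[:,:,::-1])
    return s,im
def cam(n,s=None):
    c=manip.get_calibration(n)
    if n=='wrist':
        T=np.eye(4);T[:3,:3]=R.from_rotvec(s['tcp_rot']).as_matrix();T[:3,3]=s['ee_pos']
        M=T@np.array(c['T_tool_cam'])
    else: M=np.linalg.inv(np.array(c['world_to_cam']))
    return c,M
def ray(n,px,z,s=None):
    c,M=cam(n,s); out=[]
    for u,v in np.atleast_2d(px):
        d=M[:3,:3]@np.array([(u-c['cx'])/c['fx'],-(v-c['cy'])/c['fy'],-1]); o=M[:3,3]
        out.append(o+d*(z-o[2])/d[2])
    return np.array(out)
def proj(n,P,s=None):
    c,M=cam(n,s); p=(np.linalg.inv(M)@np.c_[np.atleast_2d(P),np.ones(len(np.atleast_2d(P)))].T).T
    return np.c_[c['cx']+c['fx']*p[:,0]/-p[:,2], c['cy']-c['fy']*p[:,1]/-p[:,2]]
E
python3 - <<'E'
from h import *
a=[grab(n)[1] for n in('scene','top')]
for n,i in zip(('scene','top'),a):
    cv2.imwrite(f'pics/{n}0.png',cv2.resize(i[:,:,::-1],(800,600),interpolation=cv2.INTER_CUBIC))
    cv2.imwrite(f'pics/{n}0raw.png',i[:,:,::-1])
s=manip.read_state();print(s)
for n in('scene','top','wrist'):print(n,manip.get_calibration(n))
E
```

```text
{'clock': 0.1, 'joint_pos': array([-1.34409084e+00,  8.78984559e-02,  1.37210641e+00,  1.35263788e-06,
        1.68358385e+00, -1.03102540e-01]), 'dq': array([-0.00026082,  0.00057963, -0.00506619, -0.00021003,  0.00104374,
       -0.00026534]), 'tau': array([ 1.94313427e-03, -3.53018725e+01, -3.14219570e+01, -6.88900832e-05,
        8.00319918e-03, -7.94069109e-06]), 'ee_pos': array([ 0.17801892, -0.51992761,  0.23024501]), 'tcp_rot': array([-3.09700882e+00, -5.15389635e-01,  1.91420649e-04]), 'ft_force': array([ 0.1889795 , -1.1108195 , -0.14521175]), 'wrist_torque': array([-0.01920027,  0.03769514,  0.05530457]), 'finger_force': 0.0, 'gripper_width': 1.0010568840143885}
scene {'fx': 376.52624768267475, 'fy': 376.52624768267475, 'cx': 257.14465616306154, 'cy': 186.05684095557166, 'world_to_cam': array([[ 0.52510287,  0.85101984, -0.00567525, -0.27253914],
       [-0.60711588,  0.37926389,  0.69826156,  0.30817178],
       [ 0.59638686, -0.36321361,  0.71582022, -1.66212819],
       [ 0.        ,  0.        ,  0.        ,  1.        ]])}
top {'fx': 480.0590220832868, 'fy': 480.05902
[... 183 characters left out ...]
01, -7.73170499e-02,  2.20753351e-01,
        -6.12012449e-01],
       [-2.20088440e-01,  1.71246900e-02,  9.75329597e-01,
        -1.22895022e+00],
       [ 0.00000000e+00,  0.00000000e+00,  0.00000000e+00,
         1.00000000e+00]])}
wrist {'fx': 324.27303823559265, 'fy': 324.27303823559265, 'cx': 255.0500844584742, 'cy': 193.5103275685819, 'T_tool_cam': array([[-1.99196176e-04,  9.47937119e-01,  3.18457498e-01,
         8.09094417e-02],
       [ 9.99999617e-01,  4.60131519e-04, -7.44148429e-04,
        -2.50052116e-04],
       [-8.51938251e-04,  3.18457228e-01, -9.47936848e-01,
        -1.42055739e-01],
       [ 0.00000000e+00,  0.00000000e+00,  0.00000000e+00,
         1.00000000e+00]])}
```

View pics/top0.png

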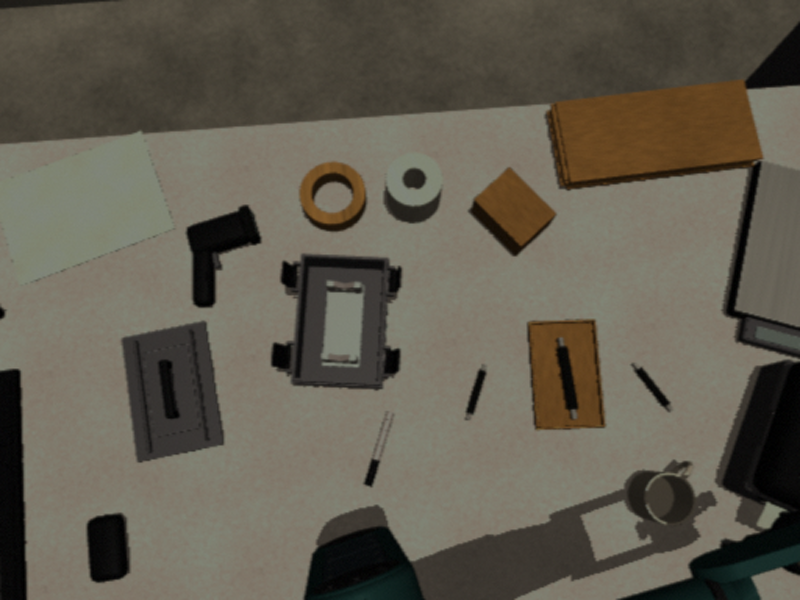

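View pics/scene0.png

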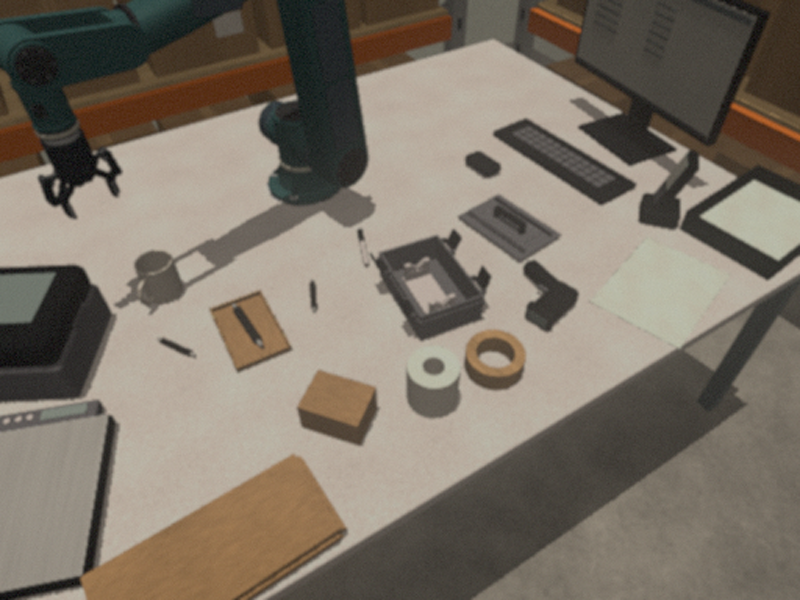

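Top view (800x600 scale): the roller look-alikes are at (476,391), (567,378) in the tray, and (652,386). The one in the tray is the longest and lies in the carton tray as described, so it is the one meant. The box is at (340,320) with its clips left and right, and the lid is at (172,390). I'll confirm with a crop and measure.

Run:
```python
from h import *
k=512/800
im=cv2.imread('pics/top0raw.png')
cv2.imwrite('pics/crop.png',cv2.resize(im[225:285,280:440],(800,300),interpolation=cv2.INTER_CUBIC))
def P(n,l,z):
    r=ray('top',np.array(l)*k,z); print(n,r.round(4).tolist()); return r
r=P('roller',[(560,338),(574,417)],.015); print('mid',r.mean(0),np.linalg.norm(r[1]-r[0]),np.degrees(np.arctan2(*(r[0]-r[1])[1::-1])))
for a in ([(484,367),(468,417)],[(634,365),(670,409)]):
    q=P('other',a,.008);print(np.linalg.norm(q[1]-q[0]))
r=P('box',[(302,256),(389,260),(383,388),(292,384)],.075); print('mid',r.mean(0),[np.linalg.norm(r[i]-r[i-1]) for i in range(4)])
d=(r[0]+r[1]-r[2]-r[3]);print('ang',np.degrees(np.arctan2(d[1],d[0])))
r=P('lid',[(123,339),(207,322),(223,442),(138,461)],.014); print('mid',r.mean(0),[np.linalg.norm(r[i]-r[i-1]) for i in range(4)])
d=(r[0]+r[1]-r[2]-r[3]);print('ang',np.degrees(np.arctan2(d[1],d[0])))
r=P('handle',[(165,362),(172,417)],.046);print(r.mean(0))
```

```text
roller [[0.5006, -0.3334, 0.015], [0.3616, -0.3403, 0.015]]
mid [ 0.43110034 -0.33682818  0.015     ] 0.13925164551744668 2.860431271921024
other [[0.4609, -0.1945, 0.008], [0.3764, -0.1578, 0.008]]
0.09210673280216741
other [[0.4434, -0.4593, 0.008], [0.3622, -0.5107, 0.008]]
0.0960987998233883
box [[0.6706, 0.1082, 0.075], [0.6515, -0.0418, 0.075], [0.4324, -0.0154, 0.075], [0.4511, 0.1357, 0.075]]
mid [0.55138523 0.04667478 0.075     ] [np.float64(0.22126209415143197), np.float64(0.15116487976032691), np.float64(0.22068149463140255), np.float64(0.15217055741453533)]
ang -7.009455254922451
lid [[0.5604, 0.4397, 0.014], [0.5793, 0.2904, 0.014], [0.3673, 0.2674, 0.014], [0.347, 0.4133, 0.014]]
mid [0.46350248 0.35268279 0.014     ] [np.float64(0.21508290384670598), np.float64(0.15044134628798858), np.float64(0.21317275062538066), np.float64(0.14736033813416996)]
ang 6.618173031617764
handle [[0.5089, 0.3558, 0.046], [0.4145, 0.3448, 0.046]]
[0.46174145 0.35030136 0.046     ]
```

View pics/crop.png

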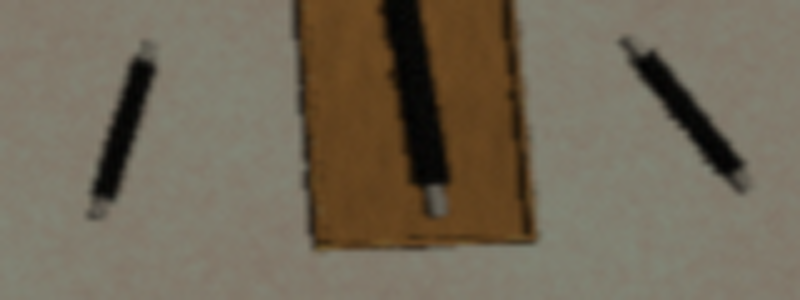

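The crop confirms it: the tray item is the largest (139 mm, against 92 and 96 mm for the others). I'll hover above it.

```bash
cat >> h.py <<'E'
def plan(p,hdg,s=None,tilt=None):
    s=s or manip.read_state(); T=R.from_rotvec(s['tcp_rot'])
    h=np.radians(hdg); G=R.from_matrix(np.array([[np.cos(h),np.sin(h),0],[np.sin(h),-np.cos(h),0],[0,0,-1]]))
    if tilt is not None: G=G*R.from_rotvec(np.radians(tilt))
    t=(T.inv()*G).as_rotvec()/np.radians(120); d=T.inv().apply(np.array(p)-s['ee_pos'])/.6
    print('row',np.r_[t,d].round(4).tolist(),'rows>=',int(np.ceil(max(np.linalg.norm(d)*.6/.0625,np.linalg.norm(t)*120/10.7))))
E
python3 -c "
from h import *
plan([.431,-.337,.16],2.9)"
```

```text
row [-0.001, 0.0, 0.1333, 0.4976, -0.1517, 0.1175] rows>= 6
```

{"op": "move_arm", "data": {"steps": [[[0,0,0.133,0.498,-0.152,0.117,1],[0,0,0.133,0.498,-0.152,0.117,1],[0,0,0.133,0.498,-0.152,0.117,1],[0,0,0.133,0.498,-0.152,0.117,1],[0,0,0.133,0.498,-0.152,0.117,1],[0,0,0.133,0.498,-0.152,0.117,1],[0,0,0.133,0.498,-0.152,0.117,1],[0,0,0.133,0.498,-0.152,0.117,1],[0,0,0.133,0.498,-0.152,0.117,1]]]}}

```text
clock: 1.23
ee_pos: [0.4303, -0.3387, 0.1617]
tcp_rot: [3.14, 0.077, 0.001]
ft_force: [0.6, -0.3, -0.5]
gripper_width: 0.998
finger_force: 0.0
```

```bash
cat >> h.py <<'E'
def roller_in_tray(s,im,z=.014):
    # tray = orange-brown area; roller = dark rubber and grey shaft in it
    hsv=cv2.cvtColor(im,cv2.COLOR_RGB2HSV)
    tray=((hsv[...,0]>5)&(hsv[...,0]<25)&(hsv[...,1]>90)).astype(np.uint8)
    c=max(cv2.findContours(tray,0,2)[0],key=cv2.contourArea); m=np.zeros_like(tray); cv2.drawContours(m,[cv2.convexHull(c)],-1,1,-1)
    m=cv2.erode(m,np.ones((15,15)))
    blk=((hsv[...,2]<45)&(m>0)).astype(np.uint8)
    blk=cv2.morphologyEx(blk,cv2.MORPH_OPEN,np.ones((5,5)))
    c=max(cv2.findContours(blk,0,2)[0],key=cv2.contourArea); return c
E
python3 - <<'E'
from h import *
s,im=grab('wrist','w1.png'); print(s['ee_pos'],s['tcp_rot'])
c=roller_in_tray(s,im); b=cv2.boxPoints(cv2.minAreaRect(c)); print(b.round(1).tolist()); w=ray('wrist',b,.016,s); print(w.round(4).tolist(), w.mean(0))
print([np.linalg.norm(w[i]-w[i-1]) for i in range(4)])
E
```

```text
[ 0.43032328 -0.33867678  0.16171405] [3.13962248e+00 7.65254129e-02 7.31446538e-04]
[[245.0, 118.0], [266.0, 118.0], [266.0, 234.0], [245.0, 234.0]]
[[0.4834, -0.3278, 0.016], [0.4842, -0.346, 0.016], [0.3735, -0.3526, 0.016], [0.3726, -0.3321, 0.016]] [ 0.42842725 -0.33960136  0.016     ]
[np.float64(0.11086924272501528), np.float64(0.018234489147469446), np.float64(0.11088556076955577), np.float64(0.020516444132089005)]
```

View pics/w1.png

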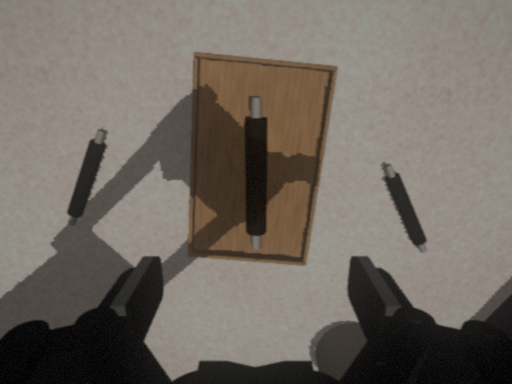

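The picture shows the tray at columns 192–335 with the roller centred in it (rubber at columns 245–266, rows 118–234). The fingers measure 114 mm over their backs and the tray is only 112 mm inside, so I'll go down with the gripper half open.

```bash
python3 -c "
from h import *
plan([.4285,-.3393,.05],2.9);plan([.4285,-.3393,.008],2.9)"
```

```text
row [0.0004, -0.0002, -0.0008, -0.0034, 0.0009, 0.1861] rows>= 2
row [0.0004, -0.0002, -0.0008, -0.0034, 0.0009, 0.2561] rows>= 3
```

{"op": "move_arm", "data": {"steps": [[[0,0,0,-0.003,0.001,0.06,0.1],[0,0,0,-0.003,0.001,0.12,0.1],[0,0,0,-0.003,0.001,0.186,0.1],[0,0,0,-0.003,0.001,0.21,0.1],[0,0,0,-0.003,0.001,0.235,0.1],[0,0,0,-0.003,0.001,0.254,0.1],[0,0,0,-0.003,0.001,0.254,0.1]]]}}

```text
clock: 2.15
ee_pos: [0.4294, -0.338, 0.0085]
tcp_rot: [-3.14, -0.08, 0.001]
ft_force: [0.3, -0.3, 0.2]
gripper_width: 0.549
finger_force: 0.0
```

{"op": "move_arm", "data": {"steps": [[[0,0,0,0,0,0,-1],[0,0,0,0,0,0,-1],[0,0,0,0,0,0,-1],[0,0,0,0,0,0,-1],[0,0,0,0,0,0,-1],[0,0,0,0,0,-0.02,-1],[0,0,0,0,0,-0.1,-1],[0,0,0,0,0,-0.2,-1],[0,0,0,0,0,-0.3,-1],[0,0,0,0,0,-0.3,-1]]]}}

```text
clock: 3.4
ee_pos: [0.4318, -0.3401, 0.196]
tcp_rot: [3.131, 0.08, 0.015]
ft_force: [-0.2, -1.0, -0.8]
gripper_width: 0.205
finger_force: 58.9
```

```bash
python3 -c "
from h import *
plan([.551,.047,.20],-7)"
```

```text
row [0.0043, -0.0047, 0.0829, 0.2316, -0.6341, -0.0107] rows>= 7
```

{"op": "move_arm", "data": {"steps": [[[0,0,0.083,0.232,-0.634,-0.01,-1],[0,0,0.083,0.232,-0.634,-0.01,-1],[0,0,0.083,0.232,-0.634,-0.01,-1],[0,0,0.083,0.232,-0.634,-0.01,-1],[0,0,0.083,0.232,-0.634,-0.01,-1],[0,0,0.083,0.232,-0.634,-0.01,-1],[0,0,0.083,0.232,-0.634,-0.01,-1],[0,0,0.083,0.232,-0.634,-0.01,-1],[0,0,0.083,0.232,-0.634,-0.01,-1],[0,0,0.083,0.232,-0.634,-0.01,-1]]]}}

```text
clock: 4.65
ee_pos: [0.5486, 0.0478, 0.1941]
tcp_rot: [3.135, -0.195, -0.002]
ft_force: [-0.0, 0.2, -1.1]
gripper_width: 0.205
finger_force: 59.0
```

Run:
```python
from h import *
s,im=grab('wrist'); print(s['ee_pos'],s['tcp_rot'])
cv2.imwrite('pics/w2.png',cv2.resize(im[:,:,::-1],(800,600),interpolation=cv2.INTER_CUBIC));cv2.imwrite('pics/w2raw.png',im[:,:,::-1])
```

```text
[0.54857202 0.04775913 0.19414301] [ 3.13498502e+00 -1.95255463e-01 -1.74881966e-03]
```

View pics/w2.png

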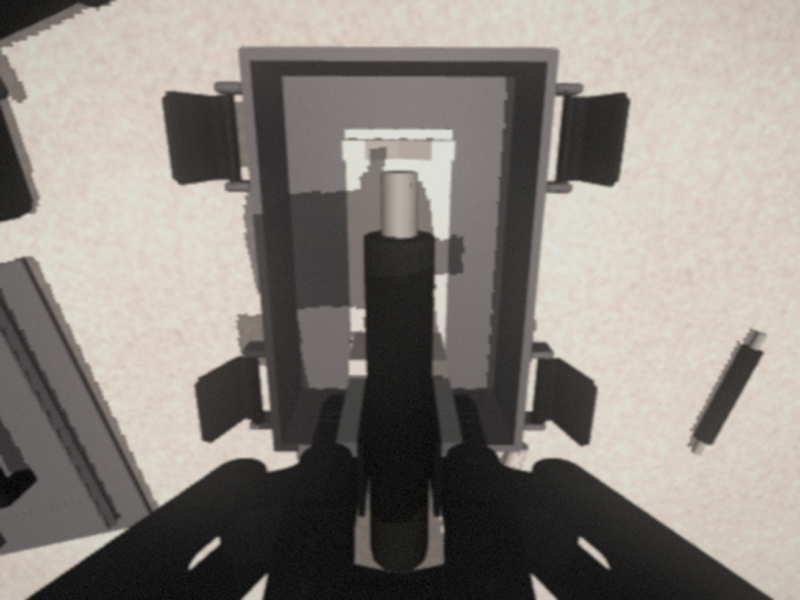

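The box rim corners are at about (240,48), (558,48), (525,450) and (275,450). The roller is held straight, with its rubber running from row 237 to row 570 and its shaft tip at row 172. I'll work out the offsets.

Run:
```python
from h import *
s=manip.read_state(); k=.64
r=ray('wrist',np.array([(240,48),(558,48),(525,450),(275,450)])*k,.075,s)
print('box',r.mean(0),[np.linalg.norm(r[i]-r[i-1]).round(4) for i in range(4)])
d=(r[0]+r[1]-r[2]-r[3]);a=np.degrees(np.arctan2(d[1],d[0]));print('ang',a, 'sideang',np.degrees(np.arctan2(*(r[0]-r[3])[1::-1])),np.degrees(np.arctan2(*(r[1]-r[2])[1::-1])))
T=R.from_rotvec(s['tcp_rot']);print('tool x axis',T.apply([1,0,0]),'z',T.apply([0,0,1]))
# predicted pixels of roller features for tool-frame offsets
for dx in(-.004,0,.004):
  for pit in (0,.05):
    pts=[]
    for X,Z in ((.055,0),(.072,0),(-.055,0),(-.055,.01)):
        pts.append(s['ee_pos']+T.apply([dx+X,0,-.007-X*pit+Z]))
    print(dx,pit,(proj('wrist',pts,s)/k).round(0).tolist())
h=ray('wrist',np.array([(365,240),(433,240)])*k,s['ee_pos'][2]+.007,s);print(np.linalg.norm(h[0]-h[1]))
```

```text
box [0.55709983 0.04564988 0.075     ] [np.float64(0.2189), np.float64(0.1481), np.float64(0.219), np.float64(0.1508)]
ang -6.969408258895289 sideang -7.331419660870328 -6.607666593316691
tool x axis [ 9.92259080e-01 -1.24183340e-01 -6.44862317e-04] z [-6.93767277e-04 -3.50568423e-04 -9.99999698e-01]
-0.004 0 [[397.0, 249.0], [397.0, 185.0], [398.0, 566.0], [398.0, 543.0]]
-0.004 0.05 [[397.0, 251.0], [397.0, 186.0], [398.0, 559.0], [398.0, 537.0]]
0 0 [[397.0, 234.0], [397.0, 169.0], [398.0, 556.0], [398.0, 534.0]]
0 0.05 [[397.0, 236.0], [397.0, 170.0], [398.0, 550.0], [398.0, 528.0]]
0.004 0 [[397.0, 219.0], [397.0, 153.0], [398.0, 547.0], [398.0, 525.0]]
0.004 0.05 [[397.0, 221.0], [397.0, 153.0], [398.0, 541.0], [398.0, 520.0]]
0.018355755059109195
```

```bash
python3 -c "
from h import *
print(ray('wrist',np.array([(345,131),(453,131),(399,142),(399,187)])*.64,.055,manip.read_state()))
plan([.555,.0462,.085],-7)"
```

```text
[[0.63300149 0.06507266 0.055     ]
 [0.62593459 0.00869637 0.055     ]
 [0.62399302 0.03757269 0.055     ]
 [0.60082016 0.04047034 0.055     ]]
row [0.0002, 0.0003, -0.0011, 0.0109, 0.0012, 0.1823] rows>= 2
```

{"op": "move_arm", "data": {"steps": [[[0,0,0,0.011,0.001,0.06,-1],[0,0,0,0.011,0.001,0.12,-1],[0,0,0,0.011,0.001,0.178,-1],[0,0,0,0.011,0.001,0.178,-1],[0,0,0,0.011,0.001,0.178,-1]]]}}

```text
clock: 5.32
ee_pos: [0.5564, 0.047, 0.0895]
tcp_rot: [3.136, -0.194, 0.004]
ft_force: [0.1, -0.3, -1.0]
gripper_width: 0.202
finger_force: 59.0
```

Run:
```python
from h import *
s,im=grab('wrist'); print(s['ee_pos'],s['tcp_rot'])
cv2.imwrite('pics/w3.png',cv2.resize(im[:,:,::-1],(800,600),interpolation=cv2.INTER_CUBIC));cv2.imwrite('pics/w3raw.png',im[:,:,::-1])
```

```text
[0.5564238  0.04701042 0.08948703] [ 3.1355934  -0.19388711  0.00371079]
```

View pics/w3.png

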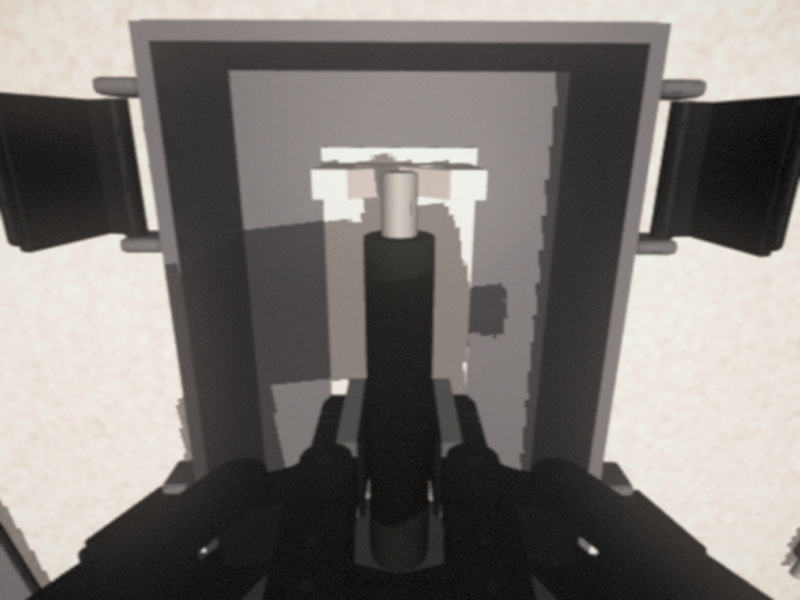

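Now the saddle's top face shows clearly, at rows 170–199 and columns 311–487. The roller axis is at column 399, so it is centred across.

Run:
```python
from h import *
s=manip.read_state(); k=.64
r=ray('wrist',np.array([(399,170),(399,199),(311,184.5),(487,184.5)])*k,.055,s)
u=np.array([np.cos(np.radians(-7)),np.sin(np.radians(-7)),0]);print(r, 'cradle',r.mean(0)-.064*u, np.linalg.norm(r[2]-r[3]),'hdg',np.degrees(np.arctan2((r[2]-r[3])[1],(r[2]-r[3])[0]))-90)
q=ray('wrist',np.array([(131,21),(668,25)])*k,.075,s);print('rim far mid',q.mean(0)-.11*u,np.linalg.norm(q[0]-q[1]))
z=s['ee_pos'][2]+.007
w=ray('wrist',np.array([(399,237),(399,172)])*k,z,s);print('roller centre',w[0]-.055*u,w[1]-.072*u)
# roller x in tool for a few assumed axis heights
c=r.mean(0)-.064*u; plan([c[0],c[1],.05],-7)
```

```text
[[0.62527986 0.03817102 0.055     ]
 [0.61562739 0.03936613 0.055     ]
 [0.62421373 0.06870465 0.055     ]
 [0.61677783 0.0088171  0.055     ]] cradle [0.55695175 0.04656436 0.055     ] 0.060347428851976526 hdg -7.077875619116767
rim far mid [0.55654576 0.04635731 0.075     ] 0.14881907703039352
roller centre [0.55599085 0.04675286 0.09724549] [0.55601998 0.04673187 0.09724549]
row [-0.0001, -0.0019, -0.0005, -0.0002, 0.001, 0.0671] rows>= 1
```

{"op": "move_arm", "data": {"steps": [[[0,-0.002,0,0.001,0.001,0.03,-1],[0,-0.002,0,0.001,0.001,0.06,-1],[0,-0.002,0,0.001,0.001,0.072,-1],[0,-0.002,0,0.001,0.001,0.077,-1],[0,-0.002,0,0.001,0.001,0.08,-1],[0,-0.002,0,0.001,0.001,0.08,-1]]]}}

```text
clock: 6.12
ee_pos: [0.5551, 0.0474, 0.041]
tcp_rot: [-3.135, 0.193, 0.01]
ft_force: [-5.9, 1.5, 5.9]
gripper_width: 0.204
finger_force: 59.9
```

Contact, with about 6 N up and 6 N in -x. I'll check with a picture before going on.

Run:
```python
from h import *
s,im=grab('wrist'); print(s['ee_pos'],s['tcp_rot'],s['ft_force'],s['wrist_torque'])
cv2.imwrite('pics/w4.png',cv2.resize(im[:,:,::-1],(800,600),interpolation=cv2.INTER_CUBIC))
T=R.from_rotvec(s['tcp_rot']);print(T.apply([1,0,0]),T.apply([0,0,1]))
```

```text
[0.5551449  0.04737538 0.04097286] [-3.13495974  0.1926166   0.0098394 ] [-5.92374137  1.45872959  5.9023213 ] [ 0.20484722  0.92465076 -0.15381065]
[ 0.99245873 -0.12241741 -0.00629682] [-0.00621026  0.00108865 -0.99998012]
```

View pics/w4.png

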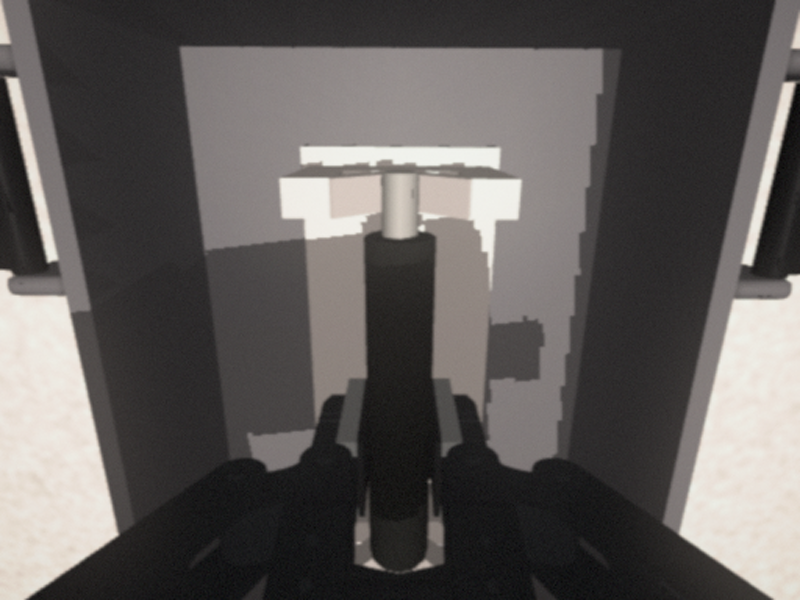

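Run:
```python
from h import *
s=manip.read_state(); k=.64
u=np.array([np.cos(np.radians(-7)),np.sin(np.radians(-7)),0])
r=ray('wrist',np.array([(399,180),(399,218)])*k,.055,s)@u
for z in(.045,.047,.05): print(z,r, ray('wrist',np.array([(399,237),(399,174)])*k,z,s)@u)
print((s['ee_pos']@u))
```

```text
0.045 [0.61509861 0.60576369] [0.59887873 0.61571123]
0.047 [0.61509861 0.60576369] [0.59928778 0.61587542]
0.05 [0.61509861 0.60576369] [0.59990135 0.61612171]
0.5451999094147788
```

The far gap is about 6.5 mm where 4 mm would be centred, so the roller is about 2.5 mm too far in -x. I'll lift slightly, shift +x, undo the small pitch and lower again.

{"op": "move_arm", "data": {"steps": [[[0,0.002,0,0,0,-0.012,-1],[0,0.002,0,0.004,0,-0.012,-1],[0,0.002,0,0.004,0,-0.012,-1]]]}}

```text
clock: 6.55
ee_pos: [0.559, 0.0465, 0.0473]
tcp_rot: [3.136, -0.193, 0.002]
ft_force: [-0.5, -0.4, -1.1]
gripper_width: 0.208
finger_force: 59.0
```

Run:
```python
from h import *
s=manip.read_state(); print(s['ee_pos'],s['ft_force']);T=R.from_rotvec(s['tcp_rot']);print(T.apply([1,0,0]),T.apply([0,0,1]))
u=np.array([np.cos(np.radians(-7)),np.sin(np.radians(-7)),0]);print(s['ee_pos']@u,np.array([.557,.0466,0])@u)
plan([.5575,.0466,.04],-7)
```

```text
[0.5589834  0.04651026 0.04727268] [-0.46671241 -0.35750927 -1.13665081]
[ 9.92482876e-01 -1.22379684e-01  9.76875092e-04] [ 9.57408103e-04 -2.17874993e-04 -9.99999518e-01]
0.549148647776829 0.5471690950615365
row [0.0, -0.0005, -0.0002, -0.0025, 0.0002, 0.0121] rows>= 1
```

{"op": "move_arm", "data": {"steps": [[[0,0,0,-0.001,0,0.004,-1],[0,0,0,-0.001,0,0.007,-1],[0,0,0,-0.001,0,0.009,-1],[0,0,0,-0.001,0,0.009,-1]]]}}

```text
clock: 7.05
ee_pos: [0.5578, 0.0467, 0.0415]
tcp_rot: [3.136, -0.193, -0.0]
ft_force: [0.8, 0.4, -1.6]
gripper_width: 0.201
finger_force: 59.0
```

{"op": "move_arm", "data": {"steps": [[[0,0,0,0,0,0.002,-1],[0,0,0,0,0,0.004,-1],[0,0,0,0,0,0.004,-1]]]}}

```text
clock: 7.42
ee_pos: [0.5581, 0.0469, 0.041]
tcp_rot: [-3.135, 0.193, -0.001]
ft_force: [-2.7, 1.1, 6.2]
gripper_width: 0.206
finger_force: 59.9
```

{"op": "move_arm", "data": {"steps": [[[0,0,0,0,0,0.001,-1],[0,0,0,0,0,0.002,-1],[0,0,0,0,0,0.002,-1]]]}}

```text
clock: 7.8
ee_pos: [0.5582, 0.047, 0.0409]
tcp_rot: [-3.135, 0.193, -0.002]
ft_force: [-5.1, 0.4, 11.3]
gripper_width: 0.205
finger_force: 60.4
```

It is firmly seated. I'll ease the press, open in stages, then rise.

{"op": "move_arm", "data": {"steps": [[[0,0,0,0,0,-0.003,-1],[0,0,0,0,0,-0.003,-0.5],[0,0,0,0,0,-0.003,-0.3],[0,0,0,0,0,-0.003,0],[0,0,0,0,0,-0.003,0],[0,0,0,0,0,-0.003,0],[0,0,0,0,0,-0.05,0],[0,0,0,0,0,-0.15,0.2],[0,0,0,0,0,-0.25,0.2],[0,0,0,0,0,-0.25,0.2]]]}}

```text
clock: 9.05
ee_pos: [0.5614, 0.0467, 0.1957]
tcp_rot: [-3.135, 0.192, -0.022]
ft_force: [-0.7, 0.1, 1.4]
gripper_width: 0.601
finger_force: 0.0
```

Run:
```python
from h import *
s,im=grab('wrist'); print(s['ee_pos'],s['ft_force'])
cv2.imwrite('pics/w5.png',cv2.resize(im[:,:,::-1],(800,600),interpolation=cv2.INTER_CUBIC))
plan([.4625,.3515,.16],6.7)
```

```text
[0.56137495 0.04668126 0.19568062] [-0.68764028  0.11675841  1.41091309]
row [0.0001, -0.0036, -0.1144, -0.2231, -0.4844, 0.0517] rows>= 6
```

View pics/w5.png

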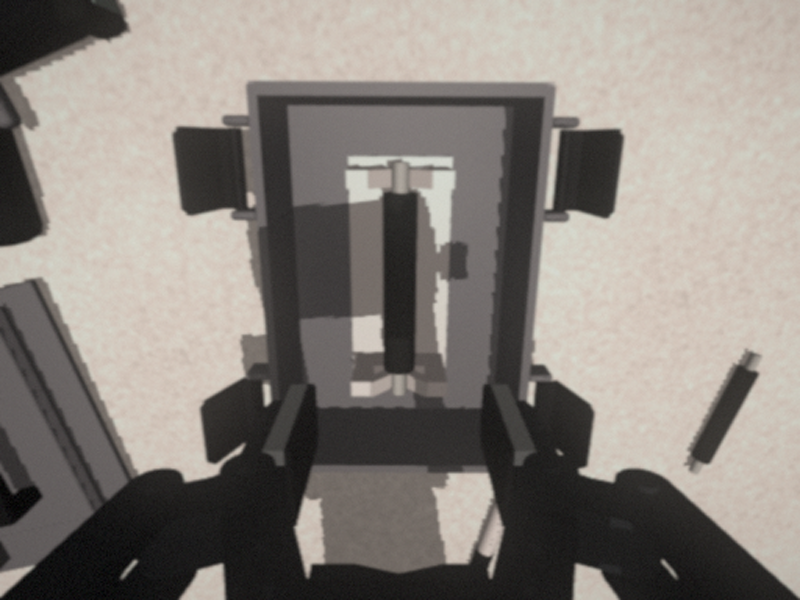

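The roller lies in both notches, with its shaft ends at (400,165) and (400,385). Next, the lid.

{"op": "move_arm", "data": {"steps": [[[0,-0.003,-0.114,-0.223,-0.484,0.05,0.2],[0,-0.003,-0.114,-0.223,-0.484,0.05,0.2],[0,-0.003,-0.114,-0.223,-0.484,0.05,0.2],[0,-0.003,-0.114,-0.223,-0.484,0.05,0.2],[0,-0.003,-0.114,-0.223,-0.484,0.05,0.2],[0,-0.003,-0.114,-0.223,-0.484,0.05,0.2],[0,-0.003,-0.114,-0.223,-0.484,0.05,0.2],[0,-0.003,-0.114,-0.223,-0.484,0.05,0.2],[0,-0.003,-0.114,-0.223,-0.484,0.05,0.2]]]}}

```text
clock: 10.22
ee_pos: [0.4614, 0.3499, 0.1581]
tcp_rot: [-3.136, -0.179, 0.009]
ft_force: [0.3, 0.2, 0.0]
gripper_width: 0.599
finger_force: 0.0
```

Run:
```python
from h import *
s,im=grab('wrist'); print(s['ee_pos'],s['tcp_rot'])
cv2.imwrite('pics/w6.png',cv2.resize(im[:,:,::-1],(800,600),interpolation=cv2.INTER_CUBIC));cv2.imwrite('pics/w6raw.png',im[:,:,::-1])
```

```text
[0.46137914 0.34988191 0.15814196] [-3.13638697 -0.17852838  0.00946398]
```

View pics/w6.png

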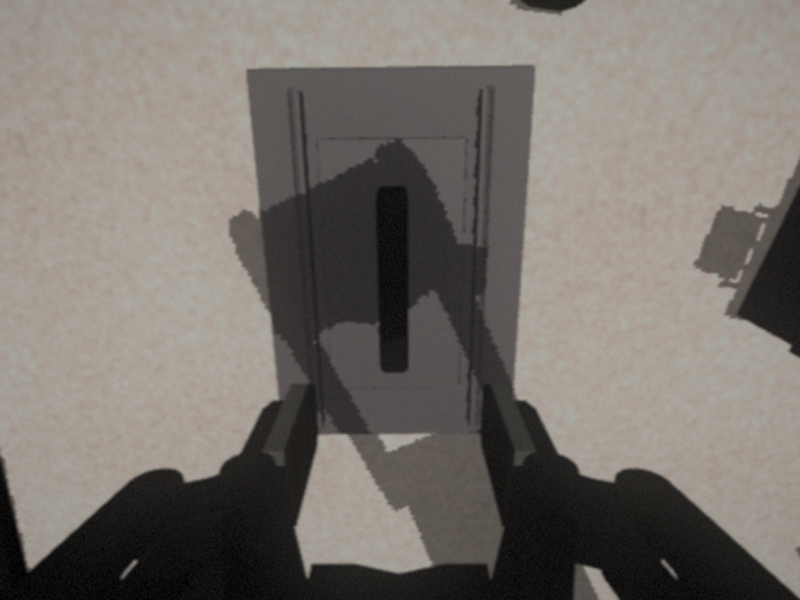

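The handle spans (377–408, 186–372) and the lid's far corners are at (247,70) and (534,66). I'll compute the handle's pose.

Run:
```python
from h import *
s=manip.read_state(); k=.64
r=ray('wrist',np.array([(392,187),(393.5,372)])*k,.046,s);d=r[0]-r[1];print('handle',r.mean(0),np.linalg.norm(d),np.degrees(np.arctan2(d[1],d[0])))
q=ray('wrist',np.array([(247,70),(534,66)])*k,.014,s);e=q[0]-q[1];a=np.degrees(np.arctan2(e[1],e[0]))-90
print('lid far edge',np.linalg.norm(e),a,q.mean(0)-.11*np.array([np.cos(np.radians(a)),np.sin(np.radians(a)),0]))
c=r.mean(0); plan([c[0],c[1],.06],a,s); plan([c[0],c[1],.03],a,s)
```

```text
handle [0.46530545 0.35338012 0.046     ] 0.1007816409019271 6.7536136872339645
lid far edge 0.14773540808607624 7.248816152013674 [0.46239764 0.35284773 0.014     ]
row [-0.0003, 0.0028, -0.006, 0.0082, -0.0047, 0.1637] rows>= 2
row [-0.0003, 0.0028, -0.006, 0.0085, -0.0047, 0.2137] rows>= 3
```

{"op": "move_arm", "data": {"steps": [[[0,0.002,-0.005,0.006,-0.005,0.06,0.2],[0,0.002,-0.005,0.006,-0.005,0.12,0.2],[0,0.002,-0.005,0.006,-0.005,0.17,0.2],[0,0.002,-0.005,0.006,-0.005,0.2,0.2],[0,0.002,-0.005,0.006,-0.005,0.225,0.2],[0,0.002,-0.005,0.006,-0.005,0.225,0.2],[0,0.002,-0.005,0.006,-0.005,0.225,0.2]]]}}

```text
clock: 11.15
ee_pos: [0.4638, 0.3552, 0.0243]
tcp_rot: [-3.134, -0.199, -0.0]
ft_force: [1.2, 0.5, 0.8]
gripper_width: 0.599
finger_force: 0.0
```

{"op": "move_arm", "data": {"steps": [[[0,0,0,0,0.003,0.002,0],[0,0,0,0,0.003,0.002,-0.3],[0,0,0,0,0.003,0.002,-1],[0,0,0,0,0.003,0.002,-1],[0,0,0,0,0.003,0.002,-1],[0,0,0,0,0.003,0.002,-1],[0,0,0,0,0.003,-0.02,-1],[0,0,0,0,0.003,-0.1,-1],[0,0,0,0,0.003,-0.2,-1],[0,0,0,0,0.003,-0.25,-1]]]}}

```text
clock: 12.4
ee_pos: [0.4645, 0.3534, 0.1772]
tcp_rot: [-3.132, -0.199, -0.004]
ft_force: [0.5, 0.5, -2.2]
gripper_width: 0.172
finger_force: 58.9
```

{"op": "move_arm", "data": {"steps": [[[0,0,0,0,0,-0.05,-1],[0,0,0,0,0,-0.08,-1],[0,0,0,0,0,-0.08,-1]]]}}

```text
clock: 12.78
ee_pos: [0.4641, 0.3531, 0.2223]
tcp_rot: [-3.134, -0.199, -0.0]
ft_force: [0.3, -0.4, -3.6]
gripper_width: 0.169
finger_force: 58.9
```

Run:
```python
from h import *
s=manip.read_state(); print(s['ee_pos'],s['ft_force'],s['wrist_torque']);T=R.from_rotvec(s['tcp_rot']);print(T.apply([1,0,0]),T.apply([0,0,1]))
plan([.5575,.0464,.22],-7)
```

```text
[0.46406106 0.35308563 0.22229884] [ 0.29690445 -0.38645679 -3.61738897] [ 0.01541918 -0.00747191  0.02641957]
[9.91990957e-01 1.26308742e-01 2.06675833e-04] [-8.44981898e-06  1.70263494e-03 -9.99998550e-01]
row [-0.0008, 0.0, 0.1188, 0.0899, 0.5267, 0.003] rows>= 6
```

Run:
```python
from h import *
s,im=grab('wrist','w7.png'); g=cv2.GaussianBlur(cv2.cvtColor(im,cv2.COLOR_RGB2GRAY),(3,3),0).astype(int)
T=R.from_rotvec(s['tcp_rot'])
for dx in(-.003,0,.003):
    print(dx,proj('wrist',[s['ee_pos']+T.apply([dx+.11,y,.0085]) for y in(-.075,0,.075)],s).round(1).tolist())
for col in(170,210,256,300,340):
    p=g[:150,col]; print(col,p[20:110:3].tolist(), 'edge',20+np.argmax(np.abs(np.diff(p[20:110]))))
```

```text
-0.003 [[73.8, 18.2], [254.8, 18.2], [435.7, 18.2]]
0 [[72.5, 10.0], [254.8, 10.0], [437.0, 10.0]]
0.003 [[71.2, 1.7], [254.8, 1.7], [438.3, 1.7]]
170 [128, 127, 128, 127, 127, 127, 126, 126, 126, 126, 126, 125, 125, 125, 125, 125, 125, 125, 126, 126, 125, 126, 126, 126, 125, 125, 113, 127, 131, 131] edge 100
210 [130, 129, 129, 129, 129, 128, 128, 128, 128, 128, 128, 127, 127, 127, 127, 126, 126, 127, 127, 127, 127, 126, 127, 127, 128, 127, 115, 129, 133, 134] edge 100
256 [130, 130, 130, 129, 128, 128, 128, 128, 127, 127, 127, 128, 127, 126, 127, 127, 128, 127, 128, 127, 127, 127, 128, 126, 128, 127, 104, 130, 136, 135] edge 99
300 [128, 128, 128, 128, 128, 127, 127, 126, 127, 126, 127, 127, 126, 128, 127, 126, 126, 126, 127, 126, 127, 127, 127, 128, 127, 127, 114, 132, 138, 137] edge 100
340 [126, 126, 126, 125, 127, 126, 125, 125, 125, 126, 126, 126, 126, 127, 126, 127, 126, 127, 127, 126, 127, 127, 126, 127, 127, 127, 121, 132, 138, 137] edge 100
```

Run:
```python
from h import *
g=cv2.cvtColor(cv2.imread('pics/w7.png'),cv2.COLOR_BGR2GRAY).astype(int)
for col in(100,170,256,340,410): print(col,g[:24,col].tolist())
for row in (40,100,150): print(row,[(c0+int(np.argmax(np.abs(np.diff(g[row,c0:c0+60]))))) for c0 in (50,400)],g[row,50:110:3].tolist(),g[row,400:460:3].tolist())
```

```text
100 [228, 231, 229, 231, 229, 227, 227, 225, 225, 226, 212, 148, 117, 118, 129, 125, 126, 130, 127, 125, 129, 127, 129, 127]
170 [230, 228, 228, 228, 229, 229, 230, 230, 229, 227, 217, 150, 120, 123, 127, 132, 129, 129, 128, 129, 129, 127, 125, 127]
256 [228, 229, 230, 231, 230, 229, 228, 231, 232, 232, 221, 165, 125, 125, 130, 130, 129, 130, 131, 129, 129, 131, 130, 132]
340 [65, 64, 66, 64, 63, 66, 66, 63, 64, 65, 68, 85, 108, 119, 124, 126, 127, 126, 124, 125, 125, 126, 126, 127]
410 [226, 226, 226, 225, 225, 228, 228, 229, 227, 226, 212, 153, 118, 118, 124, 127, 124, 125, 128, 125, 127, 125, 126, 126]
40 [79, 430] [225, 228, 226, 222, 225, 230, 227, 225, 228, 227, 173, 128, 127, 128, 127, 126, 127, 125, 126, 126] [128, 128, 126, 126, 127, 123, 128, 126, 126, 126, 130, 225, 227, 227, 226, 230, 231, 228, 226, 228]
100 [89, 421] [227, 229, 229, 231, 228, 226, 227, 233, 229, 226, 231, 230, 228, 198, 129, 133, 130, 130, 130, 128] [128, 128, 129, 129, 130, 128, 129, 159, 231, 234, 231, 230, 229, 230, 232, 229, 232, 229, 227, 232]
150 [97, 419] [236, 232, 232, 232, 233, 232, 237, 232, 232, 233, 232, 235, 232, 233, 232, 230, 140, 132, 133, 129] [130, 129, 128, 131, 131, 226, 227, 132, 137, 137, 138, 138, 139, 136, 133, 132, 136, 134, 134, 60]
```

The lid sits centred in the grip: its far edge is at row 10.7 all across, and its sides are symmetric about column 255. Now over to the box.

{"op": "move_arm", "data": {"steps": [[[0,0,0.119,0.09,0.526,0.003,-1],[0,0,0.119,0.09,0.526,0.003,-1],[0,0,0.119,0.09,0.526,0.003,-1],[0,0,0.119,0.09,0.526,0.003,-1],[0,0,0.119,0.09,0.526,0.003,-1],[0,0,0.119,0.09,0.526,0.003,-1],[0,0,0.119,0.09,0.526,0.003,-1],[0,0,0.119,0.09,0.526,0.003,-1],[0,0,0.119,0.09,0.526,0.003,-1],[0,0,0.119,0.09,0.526,0.003,-1]]]}}

```text
clock: 14.08
ee_pos: [0.5568, 0.0477, 0.219]
tcp_rot: [-3.135, 0.19, 0.003]
ft_force: [0.9, 0.2, -2.2]
gripper_width: 0.17
finger_force: 59.3
```

Run:
```python
from h import *
s=manip.read_state(); print(s['ee_pos'],s['ft_force']);T=R.from_rotvec(s['tcp_rot']);x=T.apply([1,0,0]);print(np.degrees(np.arctan2(x[1],x[0])),x[2],T.apply([0,0,1]))
plan([.557,.0468,.105],-7.05)
```

```text
[0.55684097 0.04766593 0.21903357] [ 0.91003214  0.1909214  -2.21496225]
-6.918041593493812 -0.0019194004056902565 [-1.87025355e-03  5.21075283e-04 -9.99998115e-01]
row [-0.0001, 0.0009, 0.0011, 0.0008, 0.0015, 0.1901] rows>= 2
```

{"op": "move_arm", "data": {"steps": [[[0,0.001,0.001,0.001,0.001,0.06,-1],[0,0.001,0.001,0.001,0.001,0.12,-1],[0,0.001,0.001,0.001,0.001,0.17,-1],[0,0.001,0.001,0.001,0.001,0.187,-1],[0,0.001,0.001,0.001,0.001,0.187,-1],[0,0.001,0.001,0.001,0.001,0.187,-1]]]}}

```text
clock: 14.82
ee_pos: [0.5586, 0.0461, 0.1087]
tcp_rot: [-3.135, 0.195, -0.006]
ft_force: [0.9, 0.1, -2.1]
gripper_width: 0.177
finger_force: 59.3
```

Run:
```python
from h import *
s=manip.read_state(); print(s['ee_pos'],s['ft_force']);T=R.from_rotvec(s['tcp_rot']);x=T.apply([1,0,0]);print(np.degrees(np.arctan2(x[1],x[0])),x[2],T.apply([0,0,1]))
plan([.557,.0468,.095],-7.05)
```

```text
[0.55855071 0.04605116 0.10869508] [ 0.85593757  0.10107159 -2.08366948]
-7.1299098435850405 0.0035019566773437953 [ 3.54363370e-03  1.15015216e-04 -9.99993715e-01]
row [-0.0003, -0.0017, -0.0007, -0.0028, -0.0009, 0.0228] rows>= 1
```

{"op": "move_arm", "data": {"steps": [[[0,-0.001,0,-0.001,0,0.008,-1],[0,-0.001,0,-0.001,0,0.015,-1],[0,-0.001,0,-0.001,0,0.018,-1],[0,-0.001,0,-0.001,0,0.018,-1]]]}}

```text
clock: 15.32
ee_pos: [0.5565, 0.046, 0.0956]
tcp_rot: [-3.135, 0.196, 0.004]
ft_force: [0.1, -0.2, -2.6]
gripper_width: 0.174
finger_force: 59.3
```

{"op": "move_arm", "data": {"steps": [[[0,0,0,0,0,0.004,-1],[0,0,0,0,0,0.007,-1],[0,0,0,0,0,0.008,-1],[0,0,0,0,0,0.008,-1]]]}}

```text
clock: 15.82
ee_pos: [0.5567, 0.046, 0.091]
tcp_rot: [-3.135, 0.196, 0.004]
ft_force: [0.0, -0.5, -1.8]
gripper_width: 0.172
finger_force: 59.3
```

{"op": "move_arm", "data": {"steps": [[[0,0,0,0,0,0.002,-1],[0,0,0,0,0,0.003,-1],[0,0,0,0,0,0.003,-1]]]}}

```text
clock: 16.2
ee_pos: [0.5567, 0.046, 0.0895]
tcp_rot: [-3.135, 0.196, 0.003]
ft_force: [-0.9, 0.2, -1.0]
gripper_width: 0.175
finger_force: 59.5
```

{"op": "move_arm", "data": {"steps": [[[0,0,0,0,0,0.001,-1],[0,0,0,0,0,0.002,-1],[0,0,0,0,0,0.002,-1]]]}}

```text
clock: 16.58
ee_pos: [0.5567, 0.046, 0.0894]
tcp_rot: [-3.135, 0.196, 0.002]
ft_force: [-3.3, -0.2, 4.3]
gripper_width: 0.172
finger_force: 60.4
```

Contact came at z = 0.0894, exactly the expected seated height. Releasing and rising.

{"op": "move_arm", "data": {"steps": [[[0,0,0,0,0,-0.001,-1],[0,0,0,0,0,-0.001,-0.4],[0,0,0,0,0,-0.001,-0.1],[0,0,0,0,0,-0.001,0],[0,0,0,0,0,-0.001,0],[0,0,0,0,0,-0.03,0],[0,0,0,0,0,-0.12,0],[0,0,0,0,0,-0.22,0],[0,0,0,0,0,-0.25,0],[0,0,0,0,0,-0.25,0]]]}}

```text
clock: 17.82
ee_pos: [0.5579, 0.0459, 0.2408]
tcp_rot: [-3.135, 0.196, -0.005]
ft_force: [0.1, -0.2, -0.9]
gripper_width: 0.498
finger_force: 0.0
```

Run:
```python
from h import *
s,im=grab('wrist'); print(s['ee_pos'],s['tcp_rot'],s['ft_force'])
cv2.imwrite('pics/w8.png',im[:,:,::-1]); s2,im2=grab('top','t8.png')
cv2.imwrite('pics/w8v.png',np.vstack([cv2.resize(im[:,:,::-1],(560,420),interpolation=cv2.INTER_CUBIC),cv2.resize(im2[150:270,150:330,::-1],(560,373))[200-20:200-20+180]*1])[:600])
```

```text
[0.55790619 0.04594364 0.24081196] [-3.13495556  0.19570154 -0.00455329] [ 0.12565595 -0.20245548 -0.92595208]
```

View pics/w8v.png

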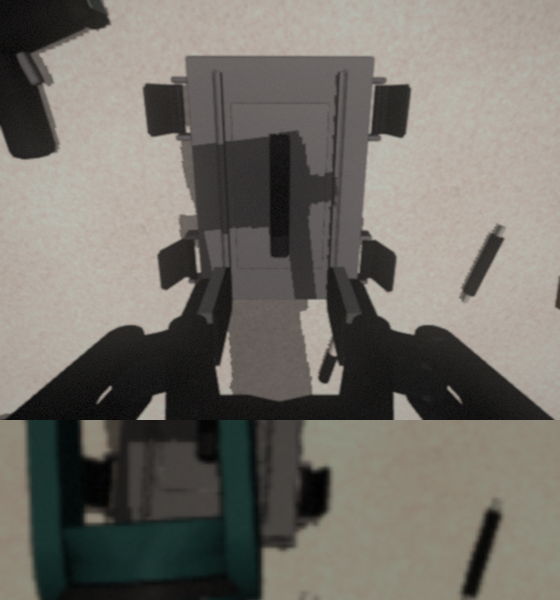

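The lid sits square on the box, edges parallel, with all four clips leaning outward (flaps at about (165,110), (392,110), (178,265) and (378,265) in this view). Now for clip a (+y, -x): shut the fingers and go down outside the flap.

{"op": "move_arm", "data": {"steps": [[[0,0,0,-0.06,-0.1,0,-1],[0,0,0,-0.119,-0.214,0,-1],[0,0,0,-0.119,-0.214,0,-1],[0,0,0,-0.119,-0.214,0.05,-1],[0,0,0,-0.119,-0.214,0.14,-1],[0,0,0,-0.119,-0.214,0.22,-1],[0,0,0,-0.119,-0.214,0.265,-1],[0,0,0,-0.119,-0.214,0.265,-1],[0,0,0,-0.119,-0.214,0.265,-1]]]}}

```text
clock: 19.05
ee_pos: [0.5018, 0.1823, 0.0793]
tcp_rot: [-3.135, 0.196, 0.004]
ft_force: [-0.1, 0.4, -0.2]
gripper_width: -0.001
finger_force: 0.0
```

```bash
cat >> h.py <<'E'
def boxpos():
    s=manip.read_state(); h=np.radians(-7.05); d=s['ee_pos']-np.array([.557,.0466,0])
    print('box x,y,z mm',(1e3*np.array([d[0]*np.cos(h)+d[1]*np.sin(h),-d[0]*np.sin(h)+d[1]*np.cos(h),d[2]])).round(1),'F',s['ft_force'].round(1)); x=R.from_rotvec(s['tcp_rot']).as_matrix(); print('hdg',np.degrees(np.arctan2(x[1,0],x[0,0])).round(2),'z',x[:,2].round(4))
    return s
E
python3 -c "
from h import *
boxpos()"
```

```text
box x,y,z mm [-71.4 127.9  79.3] F [-0.1  0.4 -0.2]
hdg -7.15 z [-2.4e-03  4.0e-04 -1.0e+00]
```

{"op": "move_arm", "data": {"steps": [[[0,0,0,0.002,0.015,-0.003,-1],[0,0,0,0.002,0.03,-0.01,-1],[0,0,0,0.002,0.042,-0.019,-1],[0,0,0,0.002,0.053,-0.027,-1],[0,0,0,0.002,0.063,-0.027,-1],[0,0,0,0.002,0.072,-0.027,-1],[0,0,0,0.002,0.087,-0.021,-1],[0,0,0,0.002,0.092,-0.018,-1],[0,0,0,0.002,0.092,-0.018,-1]]]}}

```text
clock: 20.18
ee_pos: [0.4957, 0.1267, 0.0895]
tcp_rot: [3.135, -0.197, -0.005]
ft_force: [0.4, -0.6, -0.4]
gripper_width: -0.001
finger_force: 0.0
```

```bash
python3 -c "
from h import *
boxpos()"
```

```text
box x,y,z mm [-70.6  72.   89.5] F [ 0.4 -0.6 -0.4]
hdg -7.17 z [-3.4e-03 -4.0e-04 -1.0e+00]
```

{"op": "move_arm", "data": {"steps": [[[0,0,0,0,0,0.003,-1],[0,0,0,0,0,0.006,-1],[0,0,0,0,0,0.008,-1],[0,0,0,0,0,0.009,-1],[0,0,0,0,0,0.009,-1]]]}}

```text
clock: 20.8
ee_pos: [0.4965, 0.1272, 0.0851]
tcp_rot: [3.135, -0.196, -0.002]
ft_force: [-0.7, -3.0, 4.8]
gripper_width: 0.002
finger_force: 2.3
```

```bash
python3 -c "
from h import *
boxpos()"
```

```text
box x,y,z mm [-70.   72.5  85.1] F [-0.7 -3.   4.8]
hdg -7.15 z [-1.2e-03 -1.0e-04 -1.0e+00]
```

{"op": "move_arm", "data": {"steps": [[[0,0,0,0,0,0.002,-1],[0,0,0,0,0,0.004,-1],[0,0,0,0,0,0.004,-1]]]}}

```text
clock: 21.18
ee_pos: [0.4965, 0.1272, 0.085]
tcp_rot: [3.135, -0.196, -0.001]
ft_force: [-5.7, -4.5, 15.4]
gripper_width: 0.001
finger_force: 7.3
```

It is stiff at z = 0.085, so clip a is flat. Now clip c, diagonally across.

{"op": "move_arm", "data": {"steps": [[[0,0,0,0,0,-0.06,-1],[0,0,0,0,0,-0.13,-1],[0,0,0,0,0,-0.14,-1],[0,0,0,0.12,0.17,-0.14,-1],[0,0,0,0.235,0.334,-0.14,-1],[0,0,0,0.235,0.334,-0.14,-1],[0,0,0,0.235,0.334,-0.14,-1],[0,0,0,0.235,0.334,-0.07,-1],[0,0,0,0.235,0.334,0.004,-1],[0,0,0,0.235,0.334,0.004,-1]]]}}

```text
clock: 22.42
ee_pos: [0.6068, -0.0877, 0.0725]
tcp_rot: [-3.132, 0.196, 0.024]
ft_force: [0.4, -0.0, -0.4]
gripper_width: -0.004
finger_force: 0.0
```

```bash
python3 -c "
from h import *
boxpos()"
```

```text
box x,y,z mm [  65.9 -127.1   72.5] F [ 0.4 -0.  -0.4]
hdg -7.16 z [-0.0152  0.0046 -0.9999]
```

{"op": "move_arm", "data": {"steps": [[[0,0,0,0.003,0,-0.006,-1],[0,0,0,0.003,-0.015,-0.009,-1],[0,0,0,0.003,-0.029,-0.016,-1],[0,0,0,0.003,-0.041,-0.025,-1],[0,0,0,0.003,-0.052,-0.033,-1],[0,0,0,0.003,-0.062,-0.033,-1],[0,0,0,0.003,-0.071,-0.033,-1],[0,0,0,0.003,-0.086,-0.028,-1],[0,0,0,0.003,-0.092,-0.024,-1],[0,0,0,0.003,-0.092,-0.024,-1]]]}}

```text
clock: 23.68
ee_pos: [0.6194, -0.0338, 0.0932]
tcp_rot: [-3.135, 0.195, 0.006]
ft_force: [-0.8, 0.2, 1.1]
gripper_width: 0.002
finger_force: 0.0
```

```bash
python3 -c "
from h import *
boxpos()"
```

```text
box x,y,z mm [ 71.8 -72.2  93.2] F [-0.8  0.2  1.1]
hdg -7.11 z [-0.0035  0.001  -1.    ]
```

{"op": "move_arm", "data": {"steps": [[[0,0,0,-0.002,0,0.004,-1],[0,0,0,-0.002,0,0.008,-1],[0,0,0,-0.002,0,0.012,-1],[0,0,0,-0.002,0,0.015,-1],[0,0,0,-0.002,0,0.016,-1],[0,0,0,-0.002,0,0.016,-1]]]}}

```text
clock: 24.42
ee_pos: [0.619, -0.0336, 0.0851]
tcp_rot: [-3.134, 0.195, 0.001]
ft_force: [0.6, 4.0, 4.7]
gripper_width: 0.002
finger_force: 2.6
```

{"op": "move_arm", "data": {"steps": [[[0,0,0,0,0,0.002,-1],[0,0,0,0,0,0.004,-1],[0,0,0,0,0,0.004,-1]]]}}

```text
clock: 24.8
ee_pos: [0.6191, -0.0336, 0.085]
tcp_rot: [-3.134, 0.195, -0.0]
ft_force: [-3.1, 3.9, 13.5]
gripper_width: 0.002
finger_force: 6.5
```

Clip c is flat. Clip b (+y, +x) next.

{"op": "move_arm", "data": {"steps": [[[0,0,0,0,0,-0.06,-1],[0,0,0,0,0,-0.13,-1],[0,0,0,0,0,-0.14,-1],[0,0,0,-0.001,-0.17,-0.14,-1],[0,0,0,-0.001,-0.334,-0.14,-1],[0,0,0,-0.001,-0.334,-0.14,-1],[0,0,0,-0.001,-0.334,-0.14,-1],[0,0,0,-0.001,-0.334,-0.07,-1],[0,0,0,-0.001,-0.334,-0.003,-1],[0,0,0,-0.001,-0.334,-0.003,-1]]]}}

```text
clock: 26.05
ee_pos: [0.639, 0.1627, 0.0772]
tcp_rot: [3.132, -0.197, -0.023]
ft_force: [0.2, -0.4, 0.9]
gripper_width: -0.003
finger_force: 0.0
```

```bash
python3 -c "
from h import *
boxpos()"
```

```text
box x,y,z mm [ 67.2 125.3  77.2] F [ 0.2 -0.4  0.9]
hdg -7.21 z [-0.0146 -0.0027 -0.9999]
```

{"op": "move_arm", "data": {"steps": [[[0,0,0,0.001,0,-0.002,-1],[0,0,0,0.001,0.013,-0.004,-1],[0,0,0,0.001,0.028,-0.011,-1],[0,0,0,0.001,0.04,-0.02,-1],[0,0,0,0.001,0.051,-0.028,-1],[0,0,0,0.001,0.061,-0.028,-1],[0,0,0,0.001,0.07,-0.028,-1],[0,0,0,0.001,0.085,-0.023,-1],[0,0,0,0.001,0.091,-0.019,-1],[0,0,0,0.001,0.091,-0.019,-1]]]}}

```text
clock: 27.3
ee_pos: [0.6361, 0.1097, 0.0941]
tcp_rot: [3.135, -0.197, -0.006]
ft_force: [-0.0, 0.3, -0.0]
gripper_width: 0.001
finger_force: 0.0
```

```bash
python3 -c "
from h import *
boxpos()"
```

```text
box x,y,z mm [70.8 72.4 94.1] F [-0.   0.3 -0. ]
hdg -7.18 z [-0.0041  0.     -1.    ]
```

{"op": "move_arm", "data": {"steps": [[[0,0,0,-0.001,0,0.004,-1],[0,0,0,-0.001,0,0.008,-1],[0,0,0,-0.001,0,0.012,-1],[0,0,0,-0.001,0,0.015,-1],[0,0,0,-0.001,0,0.018,-1],[0,0,0,-0.001,0,0.018,-1]]]}}

```text
clock: 28.05
ee_pos: [0.6365, 0.1096, 0.0851]
tcp_rot: [3.134, -0.196, -0.001]
ft_force: [-1.1, -3.9, 4.7]
gripper_width: 0.001
finger_force: 2.5
```

{"op": "move_arm", "data": {"steps": [[[0,0,0,0,0,0.001,-1],[0,0,0,0,0,0.003,-1],[0,0,0,0,0,0.003,-1]]]}}

```text
clock: 28.42
ee_pos: [0.6365, 0.1096, 0.0851]
tcp_rot: [3.134, -0.196, -0.0]
ft_force: [-3.9, -4.0, 10.2]
gripper_width: 0.001
finger_force: 5.3
```

Clip b is flat. Clip d (-y, -x) is last.

{"op": "move_arm", "data": {"steps": [[[0,0,0,0,0,-0.06,-1],[0,0,0,0,0,-0.13,-1],[0,0,0,0,0,-0.14,-1],[0,0,0,-0.12,0.17,-0.14,-1],[0,0,0,-0.235,0.334,-0.14,-1],[0,0,0,-0.235,0.334,-0.14,-1],[0,0,0,-0.235,0.334,-0.14,-1],[0,0,0,-0.235,0.334,-0.07,-1],[0,0,0,-0.235,0.334,-0.003,-1],[0,0,0,-0.235,0.334,-0.003,-1]]]}}

```text
clock: 29.68
ee_pos: [0.4674, -0.0696, 0.0797]
tcp_rot: [-3.132, 0.196, 0.02]
ft_force: [-0.9, -0.7, 1.1]
gripper_width: 0.003
finger_force: 0.0
```

```bash
python3 -c "
from h import *
boxpos()"
```

```text
box x,y,z mm [ -74.7 -126.3   79.7] F [-0.9 -0.7  1.1]
hdg -7.15 z [-0.0127  0.0041 -0.9999]
```

{"op": "move_arm", "data": {"steps": [[[0,0,0,0.004,0,0.001,-1],[0,0,0,0.004,-0.015,-0.002,-1],[0,0,0,0.004,-0.029,-0.009,-1],[0,0,0,0.004,-0.041,-0.018,-1],[0,0,0,0.004,-0.052,-0.026,-1],[0,0,0,0.004,-0.062,-0.026,-1],[0,0,0,0.004,-0.071,-0.026,-1],[0,0,0,0.004,-0.086,-0.021,-1],[0,0,0,0.004,-0.092,-0.017,-1],[0,0,0,0.004,-0.092,-0.017,-1]]]}}

```text
clock: 30.92
ee_pos: [0.48, -0.0159, 0.094]
tcp_rot: [-3.135, 0.195, 0.006]
ft_force: [-0.3, 0.6, 0.9]
gripper_width: 0.001
finger_force: 0.0
```

```bash
python3 -c "
from h import *
boxpos()"
```

```text
box x,y,z mm [-68.8 -71.5  94. ] F [-0.3  0.6  0.9]
hdg -7.11 z [-0.004  0.001 -1.   ]
```

{"op": "move_arm", "data": {"steps": [[[0,0,0,-0.001,0,0.004,-1],[0,0,0,-0.001,0,0.008,-1],[0,0,0,-0.001,0,0.012,-1],[0,0,0,-0.001,0,0.015,-1],[0,0,0,-0.001,0,0.018,-1],[0,0,0,-0.001,0,0.018,-1]]]}}

```text
clock: 31.68
ee_pos: [0.4807, -0.0152, 0.085]
tcp_rot: [-3.133, 0.195, 0.0]
ft_force: [0.2, 4.1, 5.2]
gripper_width: -0.002
finger_force: 2.8
```

{"op": "move_arm", "data": {"steps": [[[0,0,0,0,0,0.001,-1],[0,0,0,0,0,0.003,-1],[0,0,0,0,0,0.003,-1]]]}}

```text
clock: 32.05
ee_pos: [0.4807, -0.0152, 0.085]
tcp_rot: [-3.133, 0.195, -0.0]
ft_force: [-4.2, 4.8, 13.8]
gripper_width: -0.001
finger_force: 6.8
```

{"op": "move_arm", "data": {"steps": [[[0,0,0,0,0,-0.06,-1],[0,0,0,0,0,-0.14,-1],[0,0,0,0,0,-0.25,-1],[0,0,0,0.116,0.05,-0.3,-1],[0,0,0,0.116,-0.12,-0.3,-1],[0,0,0,0.116,-0.12,-0.3,-1],[0,0,0,0.116,-0.12,-0.3,-1],[0,0,0,0.116,-0.12,-0.3,-1]]]}}

```text
clock: 33.05
ee_pos: [0.558, 0.0458, 0.2613]
tcp_rot: [3.135, -0.196, -0.006]
ft_force: [0.2, 0.3, -0.0]
gripper_width: -0.001
finger_force: 0.0
```

Run:
```python
from h import *
boxpos(); s,im=grab('wrist','w9.png'); g=cv2.cvtColor(im,cv2.COLOR_RGB2GRAY).astype(int)
h=np.radians(-7.05); u=np.array([np.cos(h),np.sin(h),0]);v=np.array([-np.sin(h),np.cos(h),0]);o=np.array([.557,.0466,0])
for n,sx,sy in(('a',-1,1),('b',1,1),('c',1,-1),('d',-1,-1)):
    ys=np.arange(36,112,4)
    p=proj('wrist',[o+u*sx*.07+v*sy*y/1e3+[0,0,.085] for y in ys],s).round().astype(int)
    print(n,[(int(y),int(g[b,a])) for y,(a,b) in zip(ys,p) if 0<=a<512 and 0<=b<384])
```

```text
box x,y,z mm [  1.1  -0.7 261.3] F [ 0.2  0.3 -0. ]
hdg -7.16 z [-3.7e-03 -5.0e-04 -1.0e+00]
a [(36, 81), (40, 75), (44, 72), (48, 71), (52, 56), (56, 33), (60, 34), (64, 37), (68, 27), (72, 35), (76, 34), (80, 39), (84, 71), (88, 155), (92, 156), (96, 160), (100, 158), (104, 157), (108, 158)]
b [(36, 88), (40, 78), (44, 88), (48, 69), (52, 54), (56, 38), (60, 37), (64, 41), (68, 42), (72, 45), (76, 44), (80, 42), (84, 116), (88, 158), (92, 154), (96, 160), (100, 156), (104, 154), (108, 157)]
c [(36, 91), (40, 83), (44, 71), (48, 86), (52, 60), (56, 42), (60, 42), (64, 42), (68, 41), (72, 44), (76, 45), (80, 41), (84, 75), (88, 164), (92, 160), (96, 160), (100, 163), (104, 160), (108, 159)]
d [(36, 80), (40, 80), (44, 77), (48, 65), (52, 60), (56, 35), (60, 30), (64, 33), (68, 34), (72, 34), (76, 40), (80, 41), (84, 120), (88, 161), (92, 160), (96, 161), (100, 157), (104, 160), (108, 158)]
```

The brightness profiles show all four flaps dark from y = 54 to 83 mm and bare bench beyond, so they are shut. The arm is clear. Handing in.

```bash
python3 -c "
from cell import manip
print(manip.job_done())"
```

```text
the job is handed in; nothing more can be done
None
```

The job is handed in at about 33 s: the roller lies in both saddles, the lid is fully home, all four clips are shut flat in the order a, c, b, d, and the arm never touched the scanner, tape and label rolls or small carton.

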